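# Pick out the empty biscuit tins for washing-up

## Task

Some of the four look-alike biscuit tins in the leaning rack are empty: tell them by their weight, and stand every empty tin upright on the floor of the washing-up tub. Every full tin must end up in a pocket of the rack, fully home. Do not drop any tin, and leave the other things on the table where they are.

Things in the scene. Friction and masses are not known exactly. Their poses are not given: they have to be found in the camera images.
- tin_a: one of four look-alike lidded biscuit tins: cylinder 54 mm across, 115 mm tall, rose with cream dots, its top 26 mm the cream lid (fixed on, may be gripped). Origin: centre of its underside; z along its axis to the lid. Full it weighs 315 to 365 g, empty about 100 g; neither look nor name tells which. It starts in a pocket of the rack, leaning back 28 degrees, lid away from the robot
- tin_b: another of the four tins, the same in every way as tin_a from outside
- tin_c: another of the four tins, the same in every way as tin_a from outside
- tin_d: another of the four tins, the same in every way as tin_a from outside
- rack: fixed wooden leaning rack, 376 mm wide (its y), 48 mm in front (-x) to 118 mm behind its origin, which lies on the table below the pocket row; it holds the leaning bin, and its backrest tops out 98 mm above the table. Tins go out of and into its pockets along their own leaning axis (straight up they jam)
- bin: fixed bin of the rack; origin mid-row on the pocket floors, 40 mm over the table; z: pocket axis, leaning back 28 degrees, tops farther from the robot; y: along the row. Pocket centres y = -135, -45, 45, 135 mm; each 62 mm wide, x from -35 to 27 mm (a tin on the backrest has its axis at x = 0). Heights along z: front wall 46, blocks between 50, backrest 80 mm. 36 mm between tins
- tub_in (a point): centre of the inner floor of the fixed pale-blue plastic washing-up tub, 5 mm above the table; axes along the tub's sides. Inside 310 mm (x) by 230 mm (y), rim 76 mm above the table, outside with rim 342 by 262 mm. A beaker stands in its +x +y corner, the rest is clear
- tub: the washing-up tub itself; origin under its centre on the table, same axes as tub_in
- beaker: bystander: green child's beaker 64 mm across, 70 mm tall, in a corner of the tub; origin centre of its underside
- eggcup: bystander: blue egg cup 46 mm across, 52 mm tall, in front of the rack; origin centre of its underside
- bowl: bystander: white cereal bowl 150 mm across, 65 mm tall; origin centre of its underside
- spoon: bystander: steel spoon 170 mm long lying between the robot and the rack; origin at its middle
- jam: bystander: amber jam jar 64 mm across, 85 mm tall; origin centre of its underside
- mug: bystander: white mug 80 mm across, 85 mm tall, handle at +y; origin centre of its underside

How it is judged:
By the outcome, as a careful person would: the job done as asked, in the order asked, and still so for the second after the job is handed in, with the robot touching nothing.
It also fails if it takes over 72 s, if anything falls off the work surface, if the arm or the gripper's body presses on something with over 40 N, if the wrist force passes 120 N, or if a joint passes its speed limit or range.

## Robot

A 7-joint arm with a two-finger parallel gripper is mounted at the origin on the work surface. World frame = base frame: x ahead of the robot, y to its left, z up, the work surface at z = 0. Lengths are in m, angles in rad, forces in N, time in s.
With the tool pointing down it reaches from about 0.4 to 0.9 m from the base axis. Payload 5.6 kg.
Tool frame: the origin (TCP) lies midway between the tips of the shut fingers; the grasp point (between the pads) lies 19 mm behind it; z points along the fingers, y is the line along which they close (so a half turn about z gives the same grasp; the last joint's range is limited). The gripper opens to 92 mm and grips with 3 to 60 N. Pads are 20 mm wide; open, the fingers measure 128 mm over their backs; the gripper's body (75 mm by 189 mm) begins 69 mm behind the grasp point.
Start: joints at [-1.157, 0.468, -0.012, 1.603, 0.006, 1.071, -0.056], TCP at [0.287, 0.583, 0.215] pointing down, gripper open.
Joint ranges: [-2.53, 2.53], [-0.31, 2.02], [-1.57, 1.55], [0.28, 2.44], [-1.29, 4.43], [0.15, 1.84], [-2.92, 2.92]. Speed limits (rad/s): [2.57, 2.57, 3.14, 3.14, 3.14, 3.14, 3.14].

## Interface

Orientations are given as a 3x3 rotation matrix whose columns are the frame's x, y, z axes.
In Python, from station import env, effector, solver, viewer, workorder, search_frame, tip_of gives the robot as it stands. Calls block until the motion is done:
- env.reach(position, orientation): joint-space move of the TCP to a pose.
- env.movel(position, frame=None, rate=0.15): straight line of the TCP; frame=None keeps the orientation; rate is the mean speed in m/s.
- env.goto_joints(angles): joint-space move.
- effector.release() and effector.grasp(squeeze=None): open the fingers fully, or close them until they stop; squeeze is the grip in N (None keeps the last).
- env.pause(seconds).
- solver.inverse_kinematics(position, orientation): joint angles nearest the present ones, or None.
- env.sense(): the state.
- viewer.read_camera(name): name is "scene" or "side" or "wrist"; returns (picture, depth): 384x512x3 uint8, red, green, blue; 384x512 float32, m along the optical axis (not along the pixel's ray), 0 where there is no reading.
- viewer.camera_info(name): a dict with "intrinsics" (3x3 intrinsics, pixels), "dist_coeffs" ([k1, k2, p1, p2, k3] as OpenCV has them; the pictures are not rectified), "eye" and "rotation" of the camera in the world; the wrist camera has in their place "T_tool_cam" (4x4, takes a point from camera to tool coordinates, whose origin is the TCP and whose axes are the flange's). Camera axes: x right, y up, looking along -z (the intrinsics and any distortion apply to the point x, -y, -z); pixel columns grow to the right and rows downward; lengths in m; the calibration is good to about 2 mm. A picture is of the moment at which its call begins: read the wrist's pose just before it. camera_info takes no time and is no camera call.
A pose or a line that the arm cannot do raises env.PlanningError and nothing moves.
- workorder.finish_job(): hands the job in; it is judged then, once.
Trained networks look in the newest picture that a camera, given by its name, has taken for a name from the list of things; names that differ only in an ending like _2 or _b are one class to them, and where a whole thing is asked for, a point or a joint stands for the part that bears it (a point fixed in the world has none). Each returns a list of dicts, best first, with "score" (0 to 1); they miss things now and then, are a little off and sometimes report something else, mostly with a low value. They report only what shows in the picture. A call takes as long as a camera call.
- search_frame(camera, name): "at" ([x, y, z] in m, in world coordinates, good to about 4 mm: the middle of the surface that is visible of it).
- tip_of(camera, name): "at" ([x, y, z] in m, in world coordinates, good to about 4 mm: a listed point, or the origin of a listed thing).
The state is a dict: "t": time; "joint_positions": joint angles; "joint_velocities": joint speeds; "tau": joint torques, N m; "ee_pos": TCP position; "tcp_rot": TCP orientation; "wrist_force": force on the tool from outside, world axes, zero at the start; "moment": the same for the moment, N m; "gripper_width": finger opening in m; "grasp_force": force on a finger pad.
Only numpy, scipy, OpenCV 4.12 (cv2) and the standard library are available. Lean on these libraries where they do the work, as an engineer would, in place of code of your own. Each camera call takes 0.05 s, during which the arm holds its last target. There are 200 camera calls.

## Working session

There is one attempt and no reset: what is moved stays moved. The work goes in short steps, each a Python script; the robot and the scene stay as the last script left them, time stands still between calls to the robot, and variables do not carry over. Pictures are saved under pics/ and viewed, at most 10 in all, crops included, and the job is handed in when it is done.

```bash
ls; mkdir -p pics
python3 - <<'E'
from station import env, effector, solver, viewer, workorder, search_frame, tip_of
import cv2,numpy as np
np.set_printoptions(precision=4,suppress=True)
ims=[]
for c in ("scene","side"):
    p,d=viewer.read_camera(c); ims.append(p)
    i=viewer.camera_info(c); print(c,i)
    for n in ("tin_a","bin","rack","tub_in","beaker","eggcup","bowl","spoon","jam","mug"):
        for f in (tip_of,search_frame):
            try: print(n,f.__name__,[(np.round(r["at"],3).tolist(),round(r["score"],2)) for r in f(c,n)[:6]])
            except Exception as e: print(n,e)
    cv2.imwrite(f"pics/{c}0.png",p[:,:,::-1])
s=env.sense(); print(s)
E
```

```text
pics
scene {'intrinsics': array([[433.631 ,   0.    , 260.1825],
       [  0.    , 433.631 , 187.8578],
       [  0.    ,   0.    ,   1.    ]]), 'dist_coeffs': array([-0.0083,  0.    ,  0.    ,  0.    ,  0.    ]), 'eye': array([ 1.4683, -0.5459,  0.8948]), 'rotation': array([[ 0.5168, -0.4802,  0.7087],
       [ 0.856 ,  0.3011, -0.4202],
       [-0.0116,  0.8239,  0.5667]])}
tin_a call [([0.544, 0.026, 0.035], 0.78), ([0.569, 0.205, 0.039], 0.72), ([0.558, 0.116, 0.042], 0.57), ([0.588, 0.295, 0.041], 0.54)]
tin_a call [([0.598, 0.01, 0.128], 0.84), ([0.637, 0.277, 0.131], 0.84), ([0.614, 0.097, 0.134], 0.68), ([0.62, 0.187, 0.133], 0.67)]
bin call [([0.566, 0.162, 0.04], 0.74)]
bin call [([0.609, 0.12, 0.075], 0.72)]
rack call [([0.563, 0.16, -0.003], 0.65)]
rack call [([0.615, 0.113, 0.058], 0.69)]
tub_in call [([0.499, -0.355, 0.006], 0.6)]
tub_in call [([0.478, -0.363, 0.017], 0.87)]
beaker call [([0.612, -0.281, 0.008], 0.58)]
beaker call []
eggcup call [([0.568, 0.205, 0.04], 0.35)]
eggcup call []
bowl call [([0.278, 0.221, 0.0], 0.85)]
bowl call [([0.254, 0.236, 0.042], 0.88)
[... 1652 characters left out ...]
567, 0.156, 0.04], 0.7), ([0.594, 0.468, -0.006], 0.65)]
mug call [([0.58, 0.5, 0.045], 0.81)]
{'t': 2.1, 'joint_positions': array([-1.157 ,  0.4675, -0.0116,  1.6027,  0.006 ,  1.0714, -0.0563]), 'joint_velocities': array([-0.0005, -0.0006, -0.0018, -0.0006, -0.0002, -0.0004, -0.0014]), 'tau': array([  0.0001, -52.0406,  -0.0123, -24.4051,  -0.0567,   0.0113,
         0.    ]), 'ee_pos': array([0.2867, 0.5833, 0.2146]), 'tcp_rot': array([[-0.8974,  0.4411,  0.0001],
       [ 0.4411,  0.8974,  0.    ],
       [-0.    ,  0.    , -1.    ]]), 'wrist_force': array([-0.7835,  0.8859,  0.7796]), 'moment': array([-0.0255,  0.043 ,  0.0452]), 'grasp_force': 0.0, 'gripper_width': 0.09186541025020668}
```

View pictures.

View pics/scene0.png

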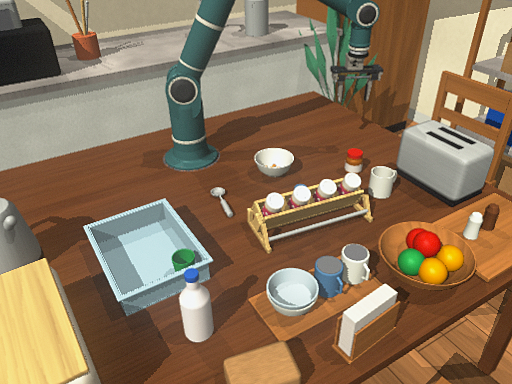

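View pics/side0.png

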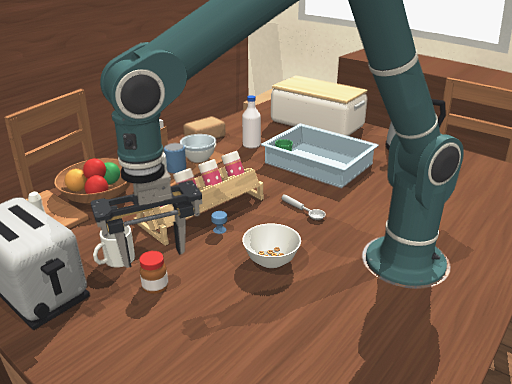

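```bash
cat > h.py <<'E'
from station import env, effector, solver, viewer, workorder, search_frame, tip_of
import cv2,numpy as np
from scipy.optimize import least_squares
from scipy.spatial.transform import Rotation as R
np.set_printoptions(precision=4,suppress=True)
def cloud(c,pose=None):
    p,d=viewer.read_camera(c); i=viewer.camera_info(c)
    v,u=np.nonzero(d>0); z=d[v,u]
    n=cv2.undistortPoints(np.stack([u,v],1).astype(float)[:,None],i["intrinsics"],i["dist_coeffs"])[:,0]
    P=np.stack([n[:,0]*z,-n[:,1]*z,-z],1)
    return P@i["rotation"].T+i["eye"], p[v,u].astype(float), np.stack([u,v],1)
def binR(yaw): return R.from_euler("ZY",[yaw,np.deg2rad(28)]).as_matrix()
E
python3 - <<'E'
from h import *
def res(q,P):
    L=(P-q[:3])@binR(q[3])
    best=None
    for y in (-.135,-.045,.045,.135):
        dr=np.hypot(L[:,0],L[:,1]-y)-.027; dz=L[:,2]-.115
        sd=np.where((dr>0)&(dz>0),np.hypot(dr,dz),np.maximum(dr,dz))
        best=sd if best is None else np.where(abs(sd)<abs(best),sd,best)
    return best
for c in ("scene","side"):
    P,C,uv=cloud(c)
    q=np.array([.564,.161,.04,-.16])
    for k in range(3):
        L=(P-q[:3])@binR(q[3])
        m=(abs(L[:,1])<.18)&(L[:,2]>.084)&(L[:,2]<.13)&(abs(L[:,0])<.04)
        if c=="side": m&=(L[:,1]<.02)
        s=least_squares(res,q,args=(P[m],),loss="soft_l1",f_scale=.002); q=s.x
    print(c,q,np.rad2deg(q[3]),m.sum(),np.sqrt(np.mean(s.fun**2)),np.median(abs(res(q,P[m]))))
    # tub: rim points
    t=(P[:,2]>.07)&(P[:,2]<.082)&(abs(P[:,0]-.5)<.25)&(abs(P[:,1]+.36)<.2)&(C[:,2]>C[:,0]+8)
    r=cv2.minAreaRect((P[t,:2]*1000).astype(np.float32)); print("rim",t.sum(),r,P[t,2].mean())
    f=(abs(P[:,0]-.45)<.06)&(abs(P[:,1]+.38)<.05)&(P[:,2]<.03); print("floor",f.sum(),np.median(P[f,2]) if f.any() else 0)
# IK checks
E
```

```text
scene [ 0.5657  0.1612  0.0384 -0.1366] -7.8245211681712625 1168 0.0023170280625900304 0.0011797891877434671
rim 1762 ((498.81170654296875, -356.2208251953125), (350.4014587402344, 261.6341552734375), 1.279463768005371) 0.07489299400461437
floor 912 0.004770031001117003
side [ 0.5662  0.1621  0.0387 -0.1385] -7.935862423187359 393 0.0024560335589491485 0.0013900250519085743
rim 476 ((496.6817932128906, -351.92584228515625), (342.6105041503906, 270.31427001953125), 0.30962836742401123) 0.07354706473057922
floor 186 0.0050563252227665
```

```bash
cat >> h.py <<'E'
B=np.array([.566,.1615,.0395]); YAW=-.1375; BR=binR(YAW)
YS=(-.135,-.045,.045,.135)
def Rt(s): return np.stack([s*BR[:,1],s*BR[:,0],-BR[:,2]],1)
def pt(y,z,x=0): return B+BR@np.array([x,y,z])     # TCP from bin coords; grasp point z = z+.019
TUB=np.array([.4985,-.356,.005]); TY=.015
TR=R.from_euler("z",TY).as_matrix()
def tub(x,y,h): return TUB+TR@np.array([x,y,h])
def Rd(a): # tool down, closing line at world angle a
    return np.stack([[np.sin(a),-np.cos(a),0],[np.cos(a),np.sin(a),0],[0,0,-1.]],1)
E
python3 - <<'E'
from h import *
for s in (1,-1):
  for y in YS:
    for z in (.088,.20):
        print(s,y,z,pt(y,z),solver.inverse_kinematics(pt(y,z),Rt(s)))
for a in np.deg2rad([0,-30,-60,90,60,150,180,120]):
    print(np.rad2deg(a).round(),[solver.inverse_kinematics(tub(x,-.05,h),Rd(a)) for x,h in ((-.1,.09),(.06,.22))])
E
```

```text
1 -0.135 0.088 [0.5884 0.0221 0.1172] [-0.2822  0.7795  0.3766  1.4576 -0.3006  1.4537  0.0337]
1 -0.135 0.2 [0.6405 0.0149 0.2161] [-0.2431  0.7704  0.378   1.2263 -0.2789  1.6839  0.0019]
1 -0.045 0.088 [0.6008 0.1113 0.1172] [-0.3587  0.8004  0.3218  1.4    -0.329   1.4716 -0.0946]
1 -0.045 0.2 [0.6528 0.1041 0.2161] [-0.318   0.7968  0.3289  1.1652 -0.3119  1.7021 -0.1265]
1 0.045 0.088 [0.6131 0.2004 0.1172] [-0.4433  0.8432  0.2972  1.3093 -0.3723  1.5033 -0.2084]
1 0.045 0.2 [0.6652 0.1932 0.2161] [-0.4015  0.8479  0.3155  1.0669 -0.3647  1.7357 -0.2409]
1 0.135 0.088 [0.6254 0.2896 0.1172] [-0.5246  0.9065  0.289   1.1816 -0.4222  1.55   -0.3172]
1 0.135 0.2 [0.6775 0.2824 0.2161] [-0.4774  0.9236  0.315   0.9221 -0.4266  1.7872 -0.3555]
-1 -0.135 0.088 [0.5884 0.0221 0.1172] [ 0.0544  0.7666 -0.1602  1.4285  0.0055  1.4312  2.9135]
-1 -0.135 0.2 [0.6405 0.0149 0.2161] [ 0.4748  1.0269 -1.1146  1.1567  0.5931  1.8253  2.4827]
-1 -0.045 0.088 [0.6008 0.1113 0.1172] [-0.0125  0.8047 -0.2486  1.369   0.0094  1.4447  2.772 ]
-1 -0.045 0.2 [0.6528 0.1041 0.2161] [-0.0431  0.7965 -0.191   1.137  -0.0244  1.6801  2.7975]
-1 0.045 0.088 [0.6131 0.2004 0.1172] [-0.0945  0.8596 -0.3132  1.2762  0.0116  1.4692  2.6448]
-1 0.045 0.2 [0.6652 0.1932 0.2161] [-0.1218  0.8564 -0.2601  1.0356 -0.0214  1.7071  2.6675]
-1 0.135 0.088 [0.6254 0.2896 0.1172] [-0.1887  0.9305 -0.3575  1.1467  0.0139  1.509   2.5322]
-1 0.135 0.2 [0.6775 0.2824 0.2161] [-0.2156  0.9376 -0.3062  0.8885 -0.0191  1.7533  2.552 ]Traceback (most recent call last):
  File "<stdin>", line 7, in <module>
  File "scipy/spatial/transform/_rotation.pyx", line 1143, in scipy.spatial.transform._rotation.Rotation.from_matrix
ValueError: Non-positive determinant (left-handed or null coordinate frame) in rotation matrix 0: [[ 0.  1.  0.]
 [-1.  0.  0.]
 [ 0.  0. -1.]].
```

```bash
sed -i 's/\[\[np.sin(a),-np.cos(a),0\]/[[-np.sin(a),np.cos(a),0]/' h.py
cat >> h.py <<'E'
def force(n=6):
    f=[]
    for _ in range(n): env.pause(.05); f.append(env.sense()["wrist_force"])
    return np.mean(f,0)
def stat(m):
    s=env.sense(); print(m,"t",round(s["t"],2),"tcp",(s["ee_pos"]-B)@BR,"w",round(s["gripper_width"],4),"g",round(s["grasp_force"],2),"F",s["wrist_force"])
def weigh(k):
    y=YS[k]; env.reach(pt(y,.15),Rt(1)); env.pause(.3); f0=force(); stat("hover")
    env.movel(pt(y,.088)); effector.grasp(20); stat("grasped")
    env.movel(pt(y,.104,-.004),rate=.05); env.pause(.3); f1=force(); stat("lifted")
    m=(f0-f1)[2]/9.81; print("tin",k,"f0",f0,"f1",f1,"mass",m); return m
def back(k):
    y=YS[k]; env.movel(pt(y,.0885,0),rate=.05); stat("back"); effector.release(); env.movel(pt(y,.15)); stat("free")
E
python3 - <<'E'
from h import *
for a in np.deg2rad([0,-30,-60,90,60,150,180,120]):
    print(np.rad2deg(a).round(),[solver.inverse_kinematics(tub(x,-.05,h),Rd(a)) for x,h in ((-.1,.09),(.06,.22))])
env.reach(pt(.135,.2),Rt(1)); weigh(3)
p,d=viewer.read_camera("scene"); cv2.imwrite("pics/s1.png",cv2.resize(p[100:280,180:420,::-1],None,fx=3,fy=3))
E
```

```text
0.0 [array([ 0.2756,  0.5417,  0.6014,  1.9238, -0.4179,  0.8022,  1.1066]), array([ 0.0177,  0.6546,  0.8787,  1.5246, -0.5244,  1.2116,  0.9817])]
-30.0 [array([ 0.2507,  0.5502,  0.636 ,  1.9254, -0.4438,  0.8087,  0.606 ]), array([ 0.0157,  0.656 ,  0.8825,  1.5248, -0.5271,  1.2126,  0.4602])]
-60.0 [array([ 0.2217,  0.5613,  0.6769,  1.9271, -0.4748,  0.8173,  0.11  ]), array([ 0.0158,  0.6559,  0.8822,  1.5248, -0.5269,  1.2125, -0.0636])]
90.0 [array([ 0.1734,  0.5828,  0.7465,  1.9299, -0.5288,  0.8343,  2.7758]), array([-0.0314,  0.694 ,  0.9762,  1.5278, -0.5947,  1.2398,  2.6051])]
60.0 [array([ 0.1117,  0.6171,  0.8389,  1.9334, -0.6029,  0.8621,  2.3172]), array([ 0.0407,  0.6394,  0.8358,  1.5231, -0.4947,  1.201 ,  2.0064])]
150.0 [array([-0.1356,  0.9633,  1.339 ,  1.9454, -1.0464,  1.1762, -2.0355]), array([-0.1612,  0.9078,  1.3403,  1.5355, -0.89  ,  1.4119, -2.4269])]
180.0 [array([-0.1356,  0.9633,  1.339 ,  1.9454, -1.0464,  1.1762, -1.5119]), array([-0.1612,  0.9078,  1.3403,  1.5355, -0.89  ,  1.4119, -1.9033])]
120.0 [array([ 0.6192,  0.4856,  0.1499,  1.9012, -0.1011,  0.7619,  2.9196]), array([ 1.1296,  0.7082, -0.8917,  1.4395,  0.5605,  1.2602,  2.2795])]
hover t 4.93 tcp [0.0001 0.1349 0.1501] w 0.0918 g 0.0 F [ 0.3771  0.5042 -0.048 ]
grasped t 6.16 tcp [0.     0.135  0.0882] w 0.0537 g 19.99 F [ 0.1504 -0.1467  1.0266]
lifted t 7.24 tcp [-0.004  0.135  0.104] w 0.0539 g 19.99 F [-0.2217 -0.2059 -0.7266]
tin 3 f0 [0.1142 0.1186 0.3099] f1 [-0.0239 -0.0742 -1.0228] mass 0.13585156142584406
```

View pics/s1.png

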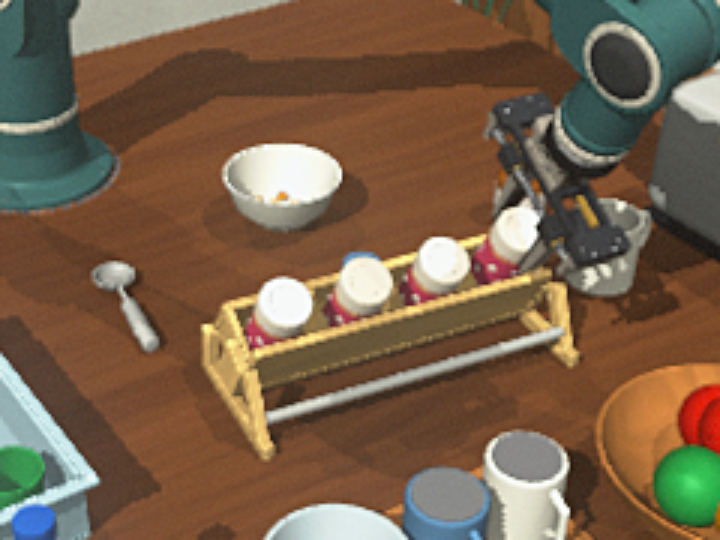

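```bash
cat >> h.py <<'E'
SPOTS=[(-.10,-.05),(-.02,-.05),(.06,-.05)]; A=np.deg2rad(-45)
def totub(k,j,m0):
    y=YS[k]; env.movel(pt(y,.195,-.004),rate=.15)
    p=pt(y,.2); p[0]-=.06; p[2]=.31
    env.movel(p,Rd(YAW),rate=.15); stat("raised")
    x,yy=SPOTS[j]
    env.reach(tub(x,yy,.26),Rd(A)); env.pause(.3); f=force(8); print("Fz over tub",f)
    env.movel(tub(x,yy,.100)); env.movel(tub(x,yy,.0895),rate=.05); env.pause(.1); f=force(3)[2]
    for h in np.arange(.0890,.0855,-.0005):
        env.movel(tub(x,yy,h),rate=.02); g=force(2)[2]
        if g-f>2: break
    print("h",h,"dF",g-f); stat("placed")
    effector.release(); env.movel(tub(x,yy,.16)); stat("away")
E
python3 - <<'E'
from h import *
for y in YS:
    p=pt(y,.2); p[0]-=.06; p[2]=.31; print(solver.inverse_kinematics(p,Rd(YAW)))
totub(3,0,0)
p,d=viewer.read_camera("scene"); cv2.imwrite("pics/s2.png",cv2.resize(p[140:340,60:320,::-1],None,fx=3,fy=3))
E
```

```text
[-0.4903  0.2771  0.506   1.6925 -0.1423  1.2086 -0.0873]
[-0.5993  0.3165  0.475   1.6399 -0.152   1.222  -0.2299]
[-0.6935  0.3791  0.4496  1.5547 -0.1705  1.2468 -0.3549]
[-0.7727  0.4621  0.4315  1.4364 -0.1956  1.2856 -0.4635]
raised t 8.93 tcp [-0.0962  0.1264  0.2539] w 0.0538 g 19.99 F [ 1.058  -0.343  -1.7793]
Fz over tub [ 0.1875 -0.1949 -1.022 ]
h 0.0875 dF 6.739622781269523
placed t 15.43 tcp [-0.102  -0.5866  0.0062] w 0.0535 g 20.0 F [-0.784   2.4397  5.6755]
away t 16.77 tcp [-0.1357 -0.5859  0.0695] w 0.0919 g 0.0 F [-0.0388  0.3616 -0.2097]
```

View pics/s2.png

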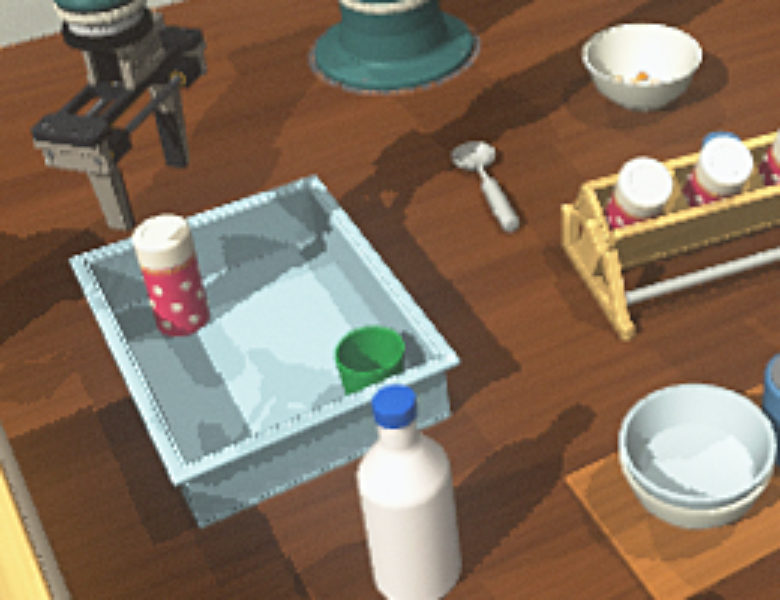

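```bash
cat > run.py <<'E'
from h import *
import sys
j=int(sys.argv[1]); fromtub=int(sys.argv[2])
for k in map(int,sys.argv[3:]):
    if fromtub:
        q=env.sense()["ee_pos"]; q[2]=.23; env.movel(q,rate=.2)
        p=pt(YS[k],.2); p[0]-=.06; p[2]=.29; env.reach(p,Rd(YAW)); fromtub=0
    m=weigh(k)
    if abs(env.sense()["gripper_width"]-.0538)>.002 or .17<m<.26: print("UNSURE"); break
    if m<.2: totub(k,j,0); j+=1; fromtub=1
    else: back(k)
E
python3 run.py 1 1 0
```

```text
hover t 20.18 tcp [-0.0002 -0.1347  0.1503] w 0.0918 g 0.0 F [ 1.2453  1.2319 -0.1263]
grasped t 21.4 tcp [ 0.     -0.135   0.0882] w 0.0536 g 20.0 F [ 0.018  -0.8041  1.1169]
lifted t 22.48 tcp [-0.004 -0.135  0.104] w 0.0536 g 19.99 F [ 0.2106 -0.7804 -2.5769]
tin 0 f0 [-0.028   0.0212 -0.4686] f1 [-0.1539  0.0834 -3.0806] mass 0.26625863550104306
back t 22.95 tcp [-0.0002 -0.1349  0.0879] w 0.0536 g 20.0 F [-0.5741 -0.6731 -2.8878]
free t 24.22 tcp [-0.0001 -0.1351  0.1494] w 0.0918 g 0.0 F [-0.2102  0.1145 -0.1151]
```

```bash
sed -i 's/f1=force()/f1=force(10)/; s/m=(f0-f1)\[2\]/m=-f1[2]/' h.py; python3 run.py 1 0 1 2
python3 - <<'E'
from h import *
print(env.sense()["t"])
E
```

```text
hover t 25.27 tcp [ 0.     -0.0452  0.1501] w 0.092 g 0.0 F [-0.2437  0.2089 -0.1323]
grasped t 26.49 tcp [ 0.     -0.045   0.0882] w 0.0535 g 19.99 F [-0.4088 -0.4133  1.2812]
lifted t 27.77 tcp [-0.004 -0.045  0.104] w 0.0537 g 19.99 F [ 0.6958  0.4003 -2.6571]
tin 1 f0 [-0.287 -0.103  0.091] f1 [-0.0072  0.0522 -3.3841] mass 0.34496353130571383
back t 28.24 tcp [-0.0002 -0.045   0.0879] w 0.0537 g 20.0 F [-0.2228  0.2356 -4.07  ]
free t 29.51 tcp [-0.0001 -0.0451  0.1494] w 0.0917 g 0.0 F [-0.3622  0.4153 -0.8801]
hover t 30.56 tcp [0.     0.0448 0.1501] w 0.0922 g 0.0 F [-0.2555  0.0524  0.0535]
grasped t 31.78 tcp [0.     0.045  0.0882] w 0.0535 g 19.99 F [ 0.2463 -1.1084  1.1442]
lifted t 33.07 tcp [-0.004  0.045  0.104] w 0.0539 g 19.99 F [ 0.4213 -0.5306 -0.8607]
tin 2 f0 [-0.1613 -0.1324 -0.1512] f1 [-0.0538  0.1082 -1.4245] mass 0.14520821935668224
raised t 34.71 tcp [-0.0966  0.0373  0.254 ] w 0.0534 g 19.99 F [-0.0086 -0.3947 -0.9967]
Fz over tub [-0.4001 -0.128  -1.036 ]
h 0.0875 dF 5.927528980817843
placed t 40.83 tcp [-0.0323 -0.5744  0.0433] w 0.0537 g 20.0 F [-1.2322  1.3286  4.9726]
away t 42.17 tcp [-0.0659 -0.5738  0.1066] w 0.0922 g 0.0 F [-0.8931 -0.0878  0.4265]
42.175
```

Run:
```python
from h import *
q=env.sense()["ee_pos"]; q[2]=.25; env.movel(q,rate=.2)
P,C,uv=cloud("scene")
L=(P-[.566,.1615,.0386])@BR
for y in YS[:2]:
    d=np.hypot(L[:,0],L[:,1]-y); m=(d<.02)&(L[:,2]>.09)&(L[:,2]<.15); r=(d<.032)&(L[:,2]>.09)&(L[:,2]<.112)
    print("top",m.sum(),np.median(L[m,2]), "xmax",np.percentile(L[r,0],98))
T=(P-TUB)@TR
for x,y in SPOTS[:2]:
    m=(np.hypot(T[:,0]-x,T[:,1]-y)<.02)&(T[:,2]>.1)&(T[:,2]<.14); print("tub top",m.sum(),np.median(T[m],0),T[m,2].std())
p,_=viewer.read_camera("scene"); cv2.imwrite("pics/s3.png",cv2.resize(p[130:330,70:390,::-1],None,fx=2.5,fy=2.5))
```

```text
top 118 0.11421714490008235 xmax 0.02657356486371713
top 117 0.11452350485664463 xmax 0.026417099644668682
tub top 92 [-0.1014 -0.0501  0.1138] 0.0014195849360125305
tub top 104 [-0.021  -0.0501  0.1142] 0.0017236299927736833
```

View pics/s3.png

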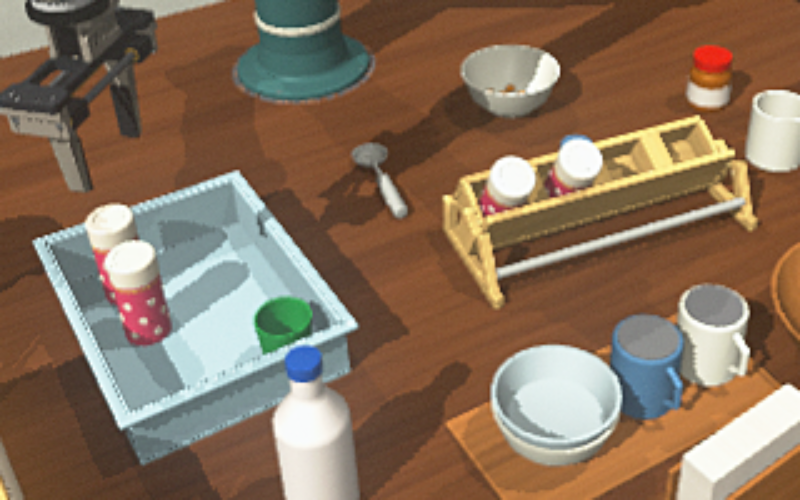

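Two empty tins stand upright in the tub (lids at about (110,222) and (133,265)). The two full ones sit home in the rack at (512,180) and (577,162), and nothing else has moved.

```bash
python3 -c "
from station import workorder
print(workorder.finish_job())"
```

```text
the job is handed in; nothing more can be done
None
```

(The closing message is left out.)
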